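# Release the charged battery and stop it with the other finger

## Robot

A 7-joint arm with a two-finger parallel gripper is mounted at the origin on the work surface. World frame = base frame: x ahead of the robot, y to its left, z up, the work surface at z = 0. Lengths are in mm, angles in rad, forces in N, time in s.
With the tool pointing down it reaches from about 400 to 875 mm from the base axis. Payload 4.4 kg.
Tool frame: the origin (TCP) lies on the centre line of the jaws, within the pads' length; the fingertips stand 25 mm ahead of it and the grasp point (between the pads) lies 6 mm ahead of it (ctrl.finger_overhang is the distance from the TCP to the fingertips, in mm); z points along the fingers, y is the line along which they close (so a half turn about z gives the same grasp; the last joint's range is limited). The gripper opens to 85 mm and grips with 20 to 120 N. Pads are 22 mm wide; open, the fingers measure 114 mm over their backs; the gripper's body (76 mm by 85 mm) begins 54 mm behind the grasp point. The pads swing forward as they close: fully open they stand 13 mm farther back than shut.
Start: joints at [1.109, 0.628, 0.038, 1.517, -0.027, 0.996, -0.02], TCP at [250.632, -599.751, 256.313] pointing down, gripper open.
Joint ranges: [-3.06, 3.06], [-0.37, 2.12], [-1.25, 1.32], [0.18, 2.47], [-1.1, 4.24], [0.23, 1.98], [-2.94, 2.94]. Speed limits (rad/s): [2.57, 2.57, 3.14, 3.14, 3.14, 3.14, 3.14].

## Interface

Orientations are given as [roll, pitch, yaw] about the fixed x, y, z axes, in that order (R = Rz(yaw) Ry(pitch) Rx(roll)).
In Python, from cell import ctrl gives the robot as it stands. The module is installed in compiled form; this text tells all that it offers.
- The arm moves only by the tool play_rows, never from a script. Its argument "targets" is a list of rows, each a list of 5 numbers: the closure, from 0 (fully open) to 1 (shut), then the shift along the tool's x, y, z in cm, then the turn about the tool's z in degrees. In form: [[gripper, dx, dy, dz, spin], ...]. A call has 1 to 10 rows; each row is the pose to reach, as a shift and turn from the pose commanded when the call began, along the tool's axes at that moment; what a row does not reach only later rows make up. A row lasts 1/10 s, in which the tool goes at most 50 mm and 8.59 degrees, less where a joint would pass 70% of its speed; a pose out of reach is approached as far as the arm can. A call with a gripper value outside its range is refused whole. The fingers move at their own pace and stop on an object; the grip force is fixed at half the most. Time passes only in rows, so rows that repeat a pose let the fingers close. It gives the time, the measured TCP pose, the force, the opening and the grip force at its end, in the units of the state.
- ctrl.read_state(): the state, without advancing time (a new reading comes with each control period).
- ctrl.get_image(name): name is "scene" or "top" or "wrist"; returns (picture, depth): 420x560x3 uint8, red, green, blue; 420x560 float32, mm along the optical axis (not along the pixel's ray), 0 where there is no reading.
- ctrl.calibration(name): a dict with "vfov" (degrees; the focal length in pixels is half the picture's height over the tangent of half this angle, whatever the lens; pixels are square), "cx", "cy" (the principal point, pixels), "k1" (the pictures are not rectified: a ray, as slopes to the right and down, at radius r is drawn at 1 + k1 r^2 times it, then the intrinsics apply), "extrinsics" (4x4, takes a point from camera to world coordinates); the wrist camera has in their place "mount" (4x4, takes a point from camera to tool coordinates, whose origin is the TCP and whose axes are the flange's). Camera axes: x right, y down, z forward; pixel columns grow to the right and rows downward; lengths in mm; the calibration is good to about 2 mm. A picture is of the moment at which its call begins: read the wrist's pose just before it. calibration takes no time and is no camera call.
- ctrl.finish_job(): hands the job in; it is judged then, once.
Trained networks look in the newest picture that a camera, given by its name, has taken for a name from the list of things; names that differ only in an ending like _2 or _b are one class to them, and where a whole thing is asked for, a point or a joint stands for the part that bears it (a point fixed in the world has none). Each returns a list of dicts, best first, with "confidence" (0 to 1); they miss things now and then, are a little off and sometimes report something else, mostly with a low value. They report only what shows in the picture. A call takes as long as a camera call.
- ctrl.search_frame(camera, name): "bbox" ([left, top, right, bottom] in pixels, round what is visible of it).
- ctrl.trace(camera, name): "pixels" (420x560 bool, what is visible of it) and "bbox" ([left, top, right, bottom] in pixels, round what is visible of it).
The state is a dict: "clock": time; "qpos": joint angles; "qd": joint speeds; "tau": joint torques, N m; "eef_pos": TCP position; "tool_rot": TCP orientation; "force": force on the tool from outside, world axes, zero at the start; "torque": the same for the moment, N m; "width": finger opening in mm; "gripper_force": force on a finger pad.
Only numpy, scipy, OpenCV 4.12 (cv2) and the standard library are available. Lean on these libraries where they do the work, as an engineer would, in place of code of your own. Each camera call takes 0.05 s, during which the arm holds its last target. There are 200 camera calls.

## Task

Press the orange release key of the battery charger on the top tier with one fingertip and stop the battery with your other finger as it springs off its terminals, before it can slide away down the slope. Finish like that, keeping the key down and the battery held back on the charger by your finger, so that I can take it; do not lift the battery, and leave the other things on the tiers alone.

Things in the scene. Friction and masses are not known exactly. Their poses are not given: they have to be found in the camera images.
- tiers: three fixed stacking tiers of smoke-grey acrylic, 270 deep (x) x 480 wide (y), board tops 10, 105 and 200 mm above the oak shelf, open at the front (its -x side), which is turned away from the robot; origin on the shelf under the centre
- charger: fixed dark grey wedge-shaped desktop charger standing on the top tier, 148 deep (x) x 100 wide (y); origin on the tier board, its low front end at -x; the deck slopes up towards +x at 17.2 degrees (0.30 rad)
- bay: the charger's sloping deck: origin on the flat lane floor under the middle of the seated battery, x up the slope, y across it, z square to the deck. The lane runs along x at y = 0; two guide rails 8 mm high at y = +-23 mm run from x = -38 to +40; ahead of them the deck is flat and open from y = -69 to +31 down to its front edge at x = -97 mm, but for the key and a catch 4 mm high in the lane at x = -45 to -35. Behind the battery stands a terminal housing 24 mm high
- key (a joint): how far the orange release key is pressed, 0 (up) to 0.008 m (bottomed), straight into the deck (-z of the bay); its spring takes about 2 N to start and 5 N to bottom. The battery is let go at about 4 mm; the key springs up when let go
- key_top (a point): middle of the top face of the release key, 26 (bay x) x 22 mm, top 16 mm above the deck when up; its middle lies 44 mm to the -y side of the lane's middle and 30 mm farther down the slope than the front face of the seated battery (bay x = -65.5, y = -44 mm)
- battery: loose charged battery in the lane, dark with a blue label, 71 (x) x 38.4 (y) x 20.5 mm, about 0.12 kg; origin in the middle of its underside, at the bay's origin while seated. Once the key is down the sprung terminals shove it 8 mm down the slope (-x of the bay) in under 0.1 s and it slides on by itself off the front end unless something stands in the lane; it is clear of the catch once 5 mm out
- battery_front (a point): middle of the battery's front (-x) face, 35.5 mm from its middle and 10 mm above its underside
- drybox: loose compact dry box with closed flip-top lid, 150 x 190 x 84 mm, on the top tier; origin under its centre
- spare: loose spare battery of the same kind with a grey label, lying on the top tier; origin in the middle of its underside
- lens: loose white telephoto lens on its collar foot, 184 long (y) x 80 mm, on the lowest tier; origin under its foot's middle
- wrench: loose stainless filter wrench, 160 mm long, flat on the middle tier; origin in its ring's centre
- cap0: loose black lens cap, 80 mm across, 8 mm thick, on the middle tier
- cap1: loose black lens cap, 72 mm across, 8 mm thick, on the middle tier

How it is judged:
By the outcome, as a careful person would: the job done as asked, in the order asked, and still so for the second after the job is handed in, while the arm keeps its last pose, push and grip.
It also fails if it takes over 32 s, if anything falls off the work surface, if the arm or the gripper's body presses on something with over 40 N, if the wrist force passes 120 N, or if a joint passes its speed limit or range.

## Working session

There is one attempt and no reset: what is moved stays moved. The work goes in short steps, Python scripts to look and compute and a tool call to move; the robot and the scene stay as the last step left them, time stands still between calls to the robot, and variables do not carry over. Pictures are saved under pics/ and viewed, at most 10 in all, crops included, and the job is handed in when it is done.

Besides the shell and the picture viewer there is one more tool, called after "Call:" by a JSON object that holds its "method" and its "body". play_rows: Moves the arm, as the interface text tells. Its arguments: {"type":"object","properties":{"targets":{"type":"array"}},"required":["targets"]}

```bash
mkdir -p pics; cat > h.py <<'E'
import numpy as np, cv2
from scipy.spatial.transform import Rotation as R
from cell import ctrl
def tool(s):
    T=np.eye(4);T[:3,:3]=R.from_euler('xyz',s['tool_rot']).as_matrix();T[:3,3]=s['eef_pos'];return T
def ext(n,s=None):
    c=ctrl.calibration(n)
    return tool(s)@np.array(c['mount']) if n=='wrist' else np.array(c['extrinsics'])
def pts(n,px,d,E):
    c=ctrl.calibration(n);f=210/np.tan(np.radians(c['vfov'])/2)
    K=np.array([[f,0,c['cx']],[0,f,c['cy']],[0,0,1]])
    u=cv2.undistortPoints(np.array(px,float).reshape(-1,1,2),K,np.array([c['k1'],0,0,0,0.]),None,None).reshape(-1,2)
    d=np.asarray(d,float).reshape(-1,1)
    P=np.c_[u*d,d];return P@E[:3,:3].T+E[:3,3]
E
python3 - <<'E'
from h import *
s=ctrl.read_state();print(s)
for n in['scene','top']:
    im,d=ctrl.get_image(n);cv2.imwrite(f'pics/{n}0.png',im[:,:,::-1]);np.save(n+'d.npy',d)
    for o in['charger','key','battery']:
        for r in ctrl.trace(n,o)[:2]:
            m=r['pixels']&(d>0);v,u=np.where(m)
            P=pts(n,np.c_[u,v],d[m],ext(n)) if len(u) else np.zeros((1,3))
            print(n,o,r['confidence'],r['bbox'],np.median(P,0).round(1),P.min(0).round(),P.max(0).round())
E
```

```text
{'clock': 0.0, 'qpos': array([ 1.10918752,  0.62931164,  0.03845221,  1.51835622, -0.02702511,
        0.99628774, -0.02000304]), 'qd': array([-9.02138630e-04,  4.16904927e-04,  2.47807025e-04, -1.36603416e-03,
       -1.15236481e-04, -3.77814735e-05,  1.01265054e-04]), 'tau': array([ 1.25060167e-03, -5.63400543e+01,  1.22632999e+00, -1.93448961e+01,
        1.08497031e-02,  1.04764543e-02, -3.39230144e-05]), 'eef_pos': array([ 250.42118514, -599.21163713,  255.41533182]), 'tool_rot': array([-3.13974776e+00,  7.24095749e-06,  3.95784082e-01]), 'force': array([-0.05668914, -0.77611767,  0.38010555]), 'torque': array([-0.02233216, -0.03178117, -0.03589979]), 'gripper_force': 0.0, 'width': 85.49041166583399}
scene charger 0.97 [194.9, 185.7, 316.8, 279.5] [550.3 118.8 240. ] [465.  30. 197.] [635. 170. 286.]
scene key 0.66 [206.3, 219.6, 233.1, 241.2] [601.4 114.1 239.6] [587. 100. 217.] [623. 126. 245.]
scene battery 0.91 [243.1, 192.6, 297.3, 233.6] [530.9  90.5 263.8] [495.  62. 228.] [573. 116. 276.]
top charger 0.59 [201.7, 127.4, 291.4, 236.9] [547.7 108.7 241.6] [467.  33. 197.] [640. 178. 288.]
top key 0.67 [233.5, 135.8, 252.7, 153.5] [600.4 111.1 241.6] [587.  98. 231.] [617. 124. 247.]
top key 0.45 [235.8, 166.5, 273.7, 215.7] [530.3  85.5 266. ] [493.  59. 231.] [569. 113. 278.]
top battery 0.96 [237.9, 167.6, 278.7, 214.3] [530.1  85.3 266.2] [494.  59. 239.] [567. 114. 278.]
```

```bash
python3 - <<'E'
import cv2,numpy as np
a=cv2.imread('pics/top0.png');b=cv2.imread('pics/scene0.png')
cv2.imwrite('pics/ab.png',np.hstack([cv2.resize(a[80:300,140:400],(390,330)),cv2.resize(b[130:350,120:380],(390,330))]))
E
```

```text
(no output)
```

View pics/ab.png

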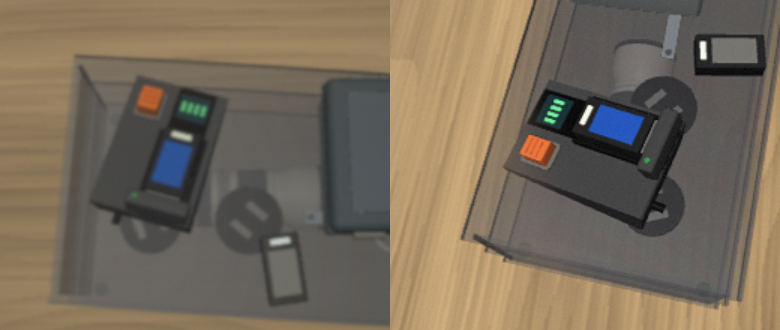

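View pics/top0.png

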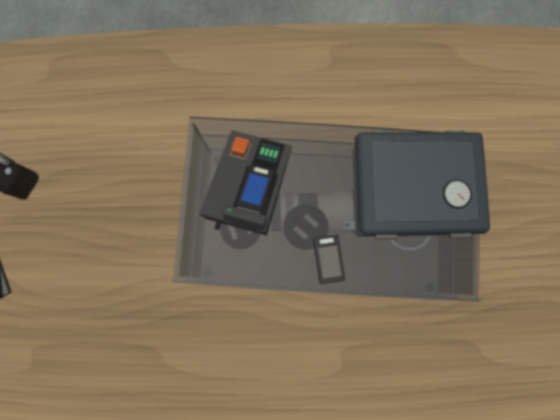

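The top view (robot at the bottom) shows the key at about (241,146), the battery at (256,190), and the terminal housing at (247,215). The charger's front faces away from the robot, with a bay yaw of about 164°. The dry box on the right, at (420,185), lies along the way, so I'll lift first.

Call:
{"method": "play_rows", "body": {"targets": [[0, 0, 0, -8, 0], [0, 0, 0, -16.5, 8], [0, 6, -5, -17, 16], [0, 10, -9, -17, 24], [0, 14, -13, -17, 32], [0, 18, -16, -17, 39], [0, 21, -19, -17, 39], [0, 25, -22.5, -17, 39], [0, 28, -26, -17, 39], [0, 32, -29, -17, 39]]}}

```text
clock: 1.4
eef_pos: [412.5, -250.8, 426.5]
tool_rot: [3.141, -0.001, -0.285]
force: [1.5, -0.2, -0.5]
width: 85.5
gripper_force: 0.0
```

```bash
python3 - <<'E'
from h import *
print(ctrl.finger_overhang)
s=ctrl.read_state();T=tool(s);print(s['clock'],s['eef_pos'],s['tool_rot'],(T[:3,:3].T@(np.array([565,90,400])-s['eef_pos'])).round())
E
```

```text
25.0
1.4 [ 412.54683638 -250.83060269  426.46327213] [ 3.14138350e+00 -9.01519728e-04 -2.85077542e-01] [  50. -370.   26.]
```

Call:
{"method": "play_rows", "body": {"targets": [[0.62, 1, -5, 0, 0], [0.62, 1.5, -9.5, 0, 0], [0.62, 2, -14, 0, 0], [0.62, 3, -19, 0, 0], [0.62, 3.5, -23, 0, 0], [0.62, 4, -28, 0, 0], [0.62, 4.5, -32, 1, 0], [0.62, 5, -37, 2, 0], [0.62, 5, -37, 2.5, 0], [0.62, 5, -37, 2.5, 0]]}}

```text
clock: 2.4
eef_pos: [563.8, 89.4, 399.7]
tool_rot: [3.14, 0.002, -0.282]
force: [0.4, -1.3, 0.4]
width: 32.7
gripper_force: 0.0
```

```bash
python3 - <<'E'
from h import *
s=ctrl.read_state();print(s['clock'],s['eef_pos'],s['tool_rot'],s['width'])
E=ext('wrist',s);im,d=ctrl.get_image('wrist');cv2.imwrite('pics/w1.png',im[:,:,::-1])
np.savez('w1.npz',d=d,E=E,im=im)
for o in['key','battery','charger']:
    for r in ctrl.trace('wrist',o)[:1]:
        m=r['pixels']&(d>0);v,u=np.where(m);P=pts('wrist',np.c_[u,v],d[m],E)
        np.save(o+'.npy',P);np.save(o+'_m.npy',r['pixels'])
        print(o,r['confidence'],r['bbox'],np.median(P,0).round(1),P.min(0).round(),P.max(0).round())
E
```

```text
2.4 [563.83789327  89.41100266 399.69421753] [ 3.14035384e+00  2.30871373e-03 -2.81873284e-01] 32.69252467329806
key 0.65 [235.1, 151.4, 304.1, 200.8] [602.8 109.3 240. ] [562.  72. 227.] [619. 124. 245.]
battery 0.91 [271.5, 199.7, 318.6, 286.3] [535.1  86.7 264.4] [496.  59. 235.] [571. 113. 380.]
charger 0.96 [222.8, 135.5, 330.6, 309.0] [573.  105.6 234.5] [451.  32. 199.] [637. 159. 387.]
```

View pics/w1.png

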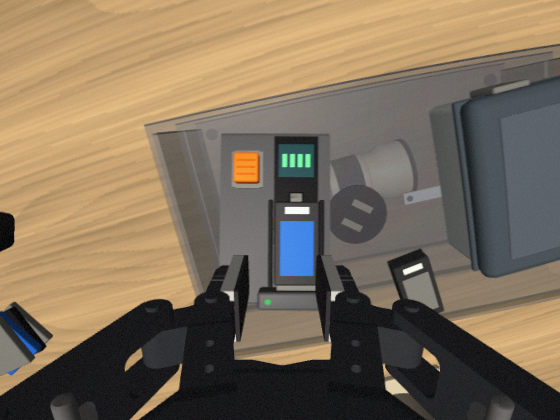

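The wrist view shows the charger nearly aligned with the image: key at about (246,168), battery front edge at (297,203), and the open fingers at (240,290) and (325,290). Next I'll compute the key and battery edges in the tool frame.

```bash
python3 - <<'E'
from h import *
z=np.load('w1.npz');d,E,im=z['d'],z['E'],z['im'];T=E@np.linalg.inv(np.array(ctrl.calibration('wrist')['mount']))
hsv=cv2.cvtColor(im,cv2.COLOR_RGB2HSV)
def tl(m):
    m=m&(d>0);v,u=np.where(m);P=pts('wrist',np.c_[u,v],d[m],E);return P,(P-T[:3,3])@T[:3,:3]
box=np.zeros(d.shape,bool);box[140:205,225:270]=1
ori=(hsv[...,0]<18)&(hsv[...,1]>170)&(hsv[...,2]>120)&box
blue=(hsv[...,0]>100)&(hsv[...,0]<125)&(hsv[...,1]>150);b2=box*0>1;b2[190:290,265:325]=1;blue&=b2
for n,m in[('key',ori),('blue',blue)]:
    P,L=tl(m);v,u=np.where(m)
    A=np.c_[P[:,:2],np.ones(len(P))];c=np.linalg.lstsq(A,P[:,2],rcond=None)[0]
    r=cv2.minAreaRect(L[:,:2].astype(np.float32))
    print(n,m.sum(),u.min(),u.max(),v.min(),v.max(),'grad',c[:2].round(3),'dir',np.degrees(np.arctan2(c[1],c[0])).round(1),'world',P.mean(0).round(1),'tool min/max',np.percentile(L,[1,50,99],0).round(1).tolist(),r)
# profile along the lane: columns 297
bx=T[:3,:3]
for col in(285,310,246):
  for v in range(140,215,3):
    p=pts('wrist',[[col,v]],[d[v,col]],E)[0];l=(p-T[:3,3])@bx
    print(col,v,im[v,col],p.round(1),l.round(1))
E
```

```text
key 739 234 258 153 182 grad [-0.227  0.201] dir 138.5 world [604.1 110.  240.4] tool min/max [[20.8, -41.6, 154.8], [33.0, -31.1, 158.8], [45.3, -21.6, 170.8]] ((33.03706359863281, -31.628002166748047), (24.75128173828125, 20.22266387939453), 0.10490870475769043)
blue 1854 280 313 221 275 grad [-0.298  0.086] dir 163.9 world [530.5  86.5 265.7] tool min/max [[-52.6, -1.8, 127.1], [-30.9, 11.6, 134.1], [-9.3, 25.9, 141.1]] ((-31.108137130737305, 12.125227928161621), (44.41981887817383, 27.945873260498047), 0.022267160937190056)
285 140 [25 22 28] [615.8  71.4 218.8] [ 55.3   2.6 180.8]
285 143 [33 34 34] [613.2  72.2 218.2] [ 52.6   2.6 181.4]
285 146 [45 83 86] [610.6  72.9 218.7] [ 49.9   2.6 180.8]
285 149 [43 82 85] [608.2  73.6 221.7] [ 47.5   2.6 177.9]
285 152 [51 88 92] [605.6  74.4 220.9] [ 44.7   2.6 178.7]
285 155 [131 249 176] [603.1  75.1 222.4] [ 42.1   2.6 177.2]
285 158 [132 249 175] [600.7  75.8 223.7] [ 39.6   2.6 175.9]
285 161 [137 250 180] [632.   70.2 517.2] [  70.5   -0.3 -117.7]
285 164 [131 248 175] [595.6  77.3 224.7] [ 34.2   2.6 174.9]
285 167 [ 66 127 102
[... 3278 characters left out ...]
 23.9 -31.  155.1]
246 182 [127  58  20] [592.2 113.6 242.2] [ 20.9 -31.3 157.5]
246 185 [154 152 140] [588.1 116.1 232. ] [ 16.3 -32.6 167.6]
246 188 [101  99  94] [585.5 116.9 232.1] [ 13.6 -32.6 167.5]
246 191 [112 109 109] [582.9 117.8 231.9] [ 10.8 -32.7 167.7]
246 194 [111 111 108] [580.4 118.5 232.7] [  8.2 -32.7 167. ]
246 197 [111 108 107] [577.9 119.2 233.8] [  5.6 -32.7 165.8]
246 200 [114 110 109] [575.3 120.  234. ] [  2.9 -32.8 165.7]
246 203 [111 107 106] [572.8 120.7 234.6] [  0.2 -32.8 165.1]
246 206 [110 111 109] [570.4 121.4 235.9] [ -2.2 -32.7 163.8]
246 209 [115 113 110] [567.6 122.3 235.4] [ -5.2 -32.9 164.3]
246 212 [113 110 111] [565.6 122.7 238.2] [ -7.2 -32.6 161.5]
```

The measurements agree with the given sizes: key-to-lane offset is 43.6 mm (44 given), key depth 24.6 (24.8), and slope direction 163.9°. The plan is to shift +2.65 cm in x and −0.95 cm in y, which puts the lane finger about 11 mm ahead of the battery, then go down.

Call:
{"method": "play_rows", "body": {"targets": [[0.62, 2.65, -0.95, 3, 0], [0.62, 2.65, -0.95, 7, 0], [0.62, 2.65, -0.95, 10, 0], [0.62, 2.65, -0.95, 11.5, 0], [0.62, 2.65, -0.95, 12, 0], [0.62, 2.65, -0.95, 12, 0], [0.62, 2.65, -0.95, 12, 0]]}}

```text
clock: 3.3
eef_pos: [593.3, 89.5, 282.5]
tool_rot: [-3.141, -0.002, -0.286]
force: [0.1, 0.1, 0.4]
width: 32.2
gripper_force: 0.0
```

```bash
python3 - <<'E'
from h import *
s=ctrl.read_state();print(s['clock'],s['eef_pos'],s['tool_rot'],s['width'],s['force'])
ims=[]
for n in['wrist','scene']:
    im,d=ctrl.get_image(n);ims.append(im)
    if n=='scene':np.save('s1d.npy',d)
a=ims[0][150:420,140:440];b=ims[1][130:340,150:380]
cv2.imwrite('pics/c1.png',np.hstack([cv2.resize(a,(400,360)),cv2.resize(b,(394,360))])[:,:,::-1])
E
```

```text
3.3 [593.28533153  89.45513417 282.48377371] [-3.14051576e+00 -2.44528740e-03 -2.85843215e-01] 32.208132760169775 [0.14482466 0.09600947 0.3821773 ]
```

View pics/c1.png

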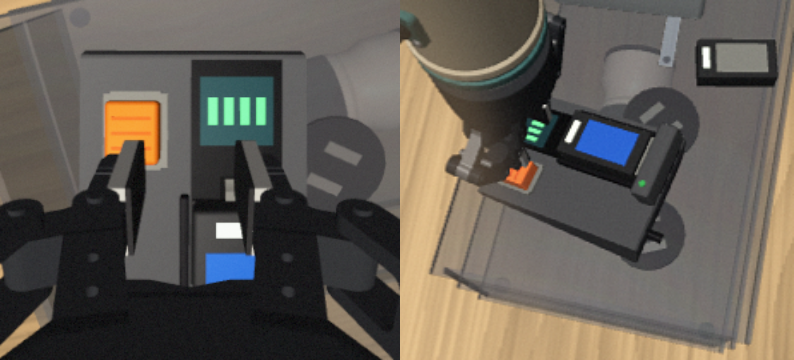

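The wrist crop shows the left fingertip at (130,145) reaching over the key at (132,130), and the right one at (250,145) in the lane ahead of the battery, whose front edge is at y≈203. Before pressing, I'll check where the pads sit in the tool frame.

```bash
python3 - <<'E'
from h import *
c=ctrl.calibration('wrist');f=210/np.tan(np.radians(c['vfov'])/2);M=np.array(c['mount'])
K=np.array([[f,0,c['cx']],[0,f,c['cy']],[0,0,1]])
for x in(11,-11):
  for y in(-16.1,16.1):
    for z in(18,25):
      p=np.linalg.inv(M)@[x,y,z,1];q=cv2.projectPoints(p[:3].reshape(1,3),np.zeros(3),np.zeros(3),K,np.array([c['k1'],0,0,0,0.]))[0].ravel()
      print(x,y,z,'crop px',((q-[140,150])/.75).round())
s=ctrl.read_state();print(s['clock'],s['eef_pos'])
E
```

```text
11 -16.1 18 crop px [143. 144.]
11 -16.1 25 crop px [145. 136.]
11 16.1 18 crop px [237. 144.]
11 16.1 25 crop px [235. 136.]
-11 -16.1 18 crop px [145. 200.]
-11 -16.1 25 crop px [147. 190.]
-11 16.1 18 crop px [235. 200.]
-11 16.1 25 crop px [233. 190.]
3.4 [593.21301341  89.77953301 282.47910234]
```

Call:
{"method": "play_rows", "body": {"targets": [[0.62, 0, 0, 0.6, 0], [0.62, 0, 0, 1.2, 0], [0.62, 0, 0, 1.4, 0], [0.62, 0, 0, 1.4, 0]]}}

```text
clock: 3.8
eef_pos: [592.3, 90.0, 266.8]
tool_rot: [3.142, 0.0, -0.285]
force: [-0.4, 0.8, 3.2]
width: 32.5
gripper_force: 1.3
```

Call:
{"method": "play_rows", "body": {"targets": [[0.62, 0, 0, 0.3, 0], [0.62, 0, 0, 0.5, 0], [0.62, 0, 0, 0.6, 0], [0.62, 0, 0, 0.6, 0], [0.62, 0, 0, 0.6, 0]]}}

```text
clock: 4.3
eef_pos: [593.1, 89.9, 261.3]
tool_rot: [-3.141, -0.001, -0.285]
force: [1.8, 0.2, 5.0]
width: 32.5
gripper_force: 2.6
```

```bash
python3 - <<'E'
from h import *
s=ctrl.read_state();print(s['clock'],s['eef_pos'],s['width'],s['force'])
a=ctrl.get_image('wrist')[0][150:420,140:440];b=ctrl.get_image('scene')[0][130:340,150:380]
cv2.imwrite('pics/c2.png',np.hstack([cv2.resize(a,(400,360)),cv2.resize(b,(394,360))])[:,:,::-1])
E
```

```text
4.3 [593.09856965  89.87540338 261.30472241] 32.54262395598325 [1.77007333 0.18631861 4.95192929]
```

View pics/c2.png

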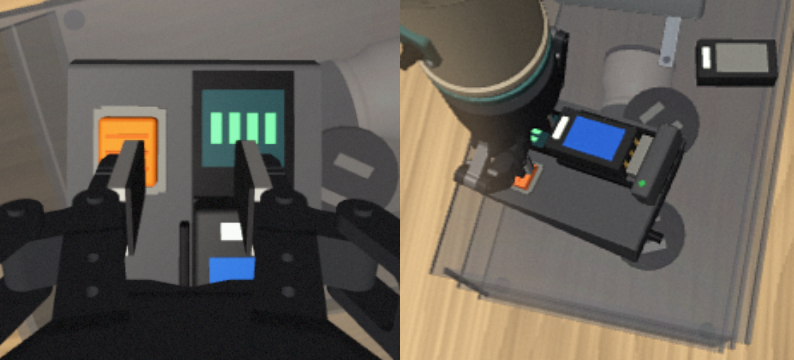

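The scene view shows the battery off its terminals (gold contacts visible at (632,155)) and stopped against the lane finger, with the key down. I'll press a little deeper for margin and check that it holds.

Call:
{"method": "play_rows", "body": {"targets": [[0.62, 0, 0, 0.1, 0], [0.62, 0, 0, 0.2, 0], [0.62, 0, 0, 0.2, 0], [0.62, 0, 0, 0.2, 0], [0.62, 0, 0, 0.2, 0], [0.62, 0, 0, 0.2, 0]]}}

```text
clock: 5.0
eef_pos: [592.9, 90.0, 259.8]
tool_rot: [-3.141, -0.001, -0.285]
force: [1.0, -0.7, 8.3]
width: 32.3
gripper_force: 4.4
```

```bash
python3 - <<'E'
from h import *
s=ctrl.read_state();print(s['clock'],s['eef_pos'],s['force'],s['gripper_force'])
im,d=ctrl.get_image('scene')
r=ctrl.trace('scene','battery')[0];m=r['pixels']&(d>0);v,u=np.where(m);print(r['confidence'],r['bbox'],np.median(pts('scene',np.c_[u,v],d[m],ext('scene')),0))
b=im[130:340,150:380];cv2.imwrite('pics/c3.png',cv2.resize(b,(394,360))[:,:,::-1])
E
```

```text
5.0 [592.88396426  90.00528499 259.83037222] [ 0.99668245 -0.66548369  8.26353897] 4.4167129474226385
0.79 [232.7, 191.6, 289.5, 232.8] [540.76420848  88.07713539 260.6877894 ]
```

View pics/c3.png

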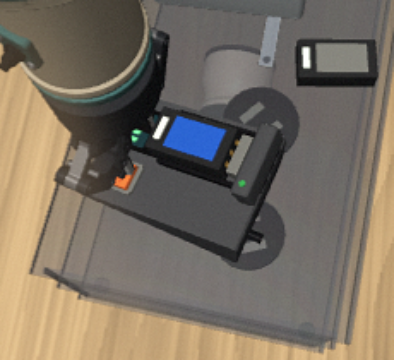

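The key is bottomed at about 8 N. The battery, at (195,140), has come about 10 mm out and rests flat against the finger.

```bash
python3 -c "
from cell import ctrl;print(ctrl.finish_job())"
```

```text
the job is handed in; nothing more can be done
None
```

Job handed in: one fingertip holds the release key bottomed at about 8 N, and the other finger stopped the battery about 10 mm off its terminals and holds it on the charger, with nothing else touched.

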